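Pack the graded test cups into their carrier

TASK

Pack the steel test cups away for carrying: nest all the cups that are on the bench upright inside one another, widest first, in the dish of the carrier. Then close the carrier's hinged cover over them and press it until the catch holds it shut, and lastly swing the carry handle up until it clicks upright. Do not push over or shove aside the glass beaker standing among the cups.

Things in the scene. Friction and masses are not known exactly. Their poses are not given: they have to be found in the camera images.
- carrier: fixed aluminium carrier: plate 160 x 235 x 22 mm, origin at its centre on the bench top; x points away from the robot, y to its left, apart from yaw. A steel dish in the middle; 40 mm wide grey posts: hinge post at y = +85 mm (inner face +78, 140 high), latch post at y = -106 mm (inner face -99, 172 high). Over the dish a gripper has most room closing along this x
- dish (a point): centre of the inner floor of the carrier's fixed steel dish, 28 mm above the bench; the dish is 76 mm wide inside at the floor and 84 mm at its rim, which is 28 mm above this point. It is the bottom vessel of the nest
- cup_a: plain steel cup, the widest and lowest: open at the top, outside diameter 68 mm at the rim and 64 mm at the foot, 46 mm tall, wall 2 mm, floor 4 mm thick; origin at the centre of its underside, z up through its mouth. May be absent. In the dish its rim stands 18 mm above the dish's rim
- cup_b: plain steel cup, the second widest: open at the top, outside diameter 56 mm at the rim and 52 mm at the foot, 58 mm tall, wall 2 mm, floor 4 mm thick; origin at the centre of its underside, z up through its mouth. May be absent. Set in a wider cup, it stands on that cup's floor, its rim 16 mm or more above
- cup_c: plain steel cup, the third: open at the top, outside diameter 45 mm at the rim and 41 mm at the foot, 70 mm tall, wall 2 mm, floor 4 mm thick; origin at the centre of its underside, z up through its mouth. May be absent. Set in a wider cup, it stands on that cup's floor, its rim 16 mm or more above
- cup_d: plain steel cup, the fourth: open at the top, outside diameter 34 mm at the rim and 30 mm at the foot, 82 mm tall, wall 2 mm, floor 4 mm thick; origin at the centre of its underside, z up through its mouth. May be absent. Set in a wider cup, it stands on that cup's floor, its rim 16 mm or more above
- cup_e: plain steel cup, the narrowest and tallest: open at the top, outside diameter 24 mm at the rim and 20 mm at the foot, 94 mm tall, wall 2 mm, floor 4 mm thick; origin at the centre of its underside, z up through its mouth. May be absent. Set in a wider cup, it stands on that cup's floor, its rim 16 mm or more above
- cover (a joint): angle of the hold-down cover, a flat aluminium bar 168 x 50 x 10 mm hinged on the hinge post: 0 = shut, level; 1.57 = straight up; to 2.0 = leaning out over the carrier's +y side. Stiff (0.16 N m): stays where left. At about 0.08 rad its end rests on a spring catch; about 10 N down near the end snaps it past to 0, where it is held
- cover_hinge (a point): hinge axis of the cover, 148 mm above the bench, 85 mm to the carrier's +y side; the axis runs along the carrier's x, in mid-thickness of the cover; the shut cover reaches from it towards -y
- cover_press (a point): point on the cover's upper (when shut) face, 145 mm from the hinge axis, near the free end: where to press
- handle (a joint): angle of the U-shaped steel carry handle, pivoted on both sides of the carrier (axis along the carrier's y, over its centre, 50 mm above the bench): 0 = lying level towards the robot, 1.57 = upright, its stop. Stiff (0.18 N m): stays where left. From about 1.3 rad a spring catch adds 3 to 4 N at the grip; past it the handle snaps to 1.57 and is held
- handle_grip (a point): middle of the handle's grey plastic grip tube, 170 mm from the pivot axis; the tube lies along the carrier's y, 16 mm in diameter, 120 mm long; the U is 250 mm wide. Upright, this point is 220 mm above the bench, 67 mm over the shut cover's top
- beaker: small glass beaker, 42 mm in diameter, 55 mm tall, standing among the cups; a bystander, not part of the set; origin at the centre of its underside
Mind the look-alikes: they are no part of the job. What is shaped like the cup_b but brown is not meant. What is shaped like the cup_a but green is not meant.

How it is judged (in metres and radians):
On the way, in this order (a step that is already met when the one before it is completed fails the run):
1. all the cups present stand upright, nested in size order in the carrier's dish, and are let go (horizontal distance between each of cup_a, cup_b, cup_c, cup_d, cup_e and dish below 0.03 m and z of cup_a in the frame of dish between -0.004 and 0.025 m and angle between each of cup_a, cup_b, cup_c, cup_d, cup_e's own z axis and vertical below 0.12 rad and linear speed of each of cup_a, cup_b, cup_c, cup_d, cup_e below 0.05 m/s and z of cup_b in the frame of dish between -0.004 and 0.025 m and z of cup_c in the frame of dish between -0.004 and 0.025 m and z of cup_d in the frame of dish between -0.004 and 0.025 m and z of cup_e in the frame of dish between -0.004 and 0.025 m and horizontal distance between cup_a and cup_b below 0.009 m and horizontal distance between cup_a and cup_c below 0.0145 m and horizontal distance between cup_a and cup_d below 0.02 m and horizontal distance between cup_a and cup_e below 0.025 m and horizontal distance between cup_b and cup_c below 0.0085 m and horizontal distance between cup_b and cup_d below 0.014 m and horizontal distance between cup_b and cup_e below 0.019 m and horizontal distance between cup_c and cup_d below 0.0085 m and horizontal distance between cup_c and cup_e below 0.0135 m and horizontal distance between cup_d and cup_e below 0.008 m and contact force between the fingers and cup_a below 0.2 N and contact force between the fingers and cup_b below 0.2 N and contact force between the fingers and cup_c below 0.2 N and contact force between the fingers and cup_d below 0.2 N and contact force between the fingers and cup_e below 0.2 N), for 0.3 s.
2. the cover is pressed shut and held by its catch (value of joint cover below 0.03 rad), for 0.2 s.
3. the handle is swung upright into its end catch (value of joint handle above 1.5 rad), for 0.2 s.
At the end, for the whole second after the job is handed in: Every cup present stands upright (0.12 rad) and let go in the dish, underside under 25 mm above its floor, each smaller cup inside each larger one (centres within their clearance + 5 mm); cover within 0.03 rad of shut, handle above 1.5 rad, beaker standing (horizontal distance between each of cup_a, cup_b, cup_c, cup_d, cup_e and dish below 0.03 m and z of cup_a in the frame of dish between -0.004 and 0.025 m and angle between each of cup_a, cup_b, cup_c, cup_d, cup_e's own z axis and vertical below 0.12 rad and linear speed of each of cup_a, cup_b, cup_c, cup_d, cup_e below 0.05 m/s and z of cup_b in the frame of dish between -0.004 and 0.025 m and z of cup_c in the frame of dish between -0.004 and 0.025 m and z of cup_d in the frame of dish between -0.004 and 0.025 m and z of cup_e in the frame of dish between -0.004 and 0.025 m and horizontal distance between cup_a and cup_b below 0.009 m and horizontal distance between cup_a and cup_c below 0.0145 m and horizontal distance between cup_a and cup_d below 0.02 m and horizontal distance between cup_a and cup_e below 0.025 m and horizontal distance between cup_b and cup_c below 0.0085 m and horizontal distance between cup_b and cup_d below 0.014 m and horizontal distance between cup_b and cup_e below 0.019 m and horizontal distance between cup_c and cup_d below 0.0085 m and horizontal distance between cup_c and cup_e below 0.0135 m and horizontal distance between cup_d and cup_e below 0.008 m and value of joint cover below 0.03 rad and value of joint handle above 1.5 rad and angle between beaker's own z axis and vertical below 0.3 rad); the robot touches nothing.
It fails at once if the glass beaker is pushed over or shoved more than 5 cm (angle between beaker's own z axis and vertical above 0.6 rad or distance of beaker from where it was at the start of the episode above 0.05 m).
Of cup_a, cup_b, cup_c, cup_d, cup_e only 4 to 5 are there at a start; the rules pass over those that are not, and their reading is None.
At some moment in a run one of cup_a, cup_b, cup_c may be knocked a few centimetres aside while the robot is not near it.
It also fails if it takes over 210 s, if anything falls off the work surface, if the arm or the gripper's body presses on something with over 40 N, if the wrist force passes 120 N, or if a joint passes its speed limit or range.

ROBOT

A 6-joint arm with a two-finger parallel gripper is mounted at the origin on the work surface. World frame = base frame: x ahead of the robot, y to its left, z up, the work surface at z = 0. Lengths are in mm, angles in rad, forces in N, time in s.
With the tool pointing down it reaches from about 300 to 750 mm from the base axis. Payload 8.5 kg.
Tool frame: the origin (TCP) lies midway between the tips of the shut fingers; the grasp point (between the pads) lies 19 mm behind it; z points along the fingers, y is the line along which they close (so a half turn about z gives the same grasp; the last joint's range is limited). The gripper opens to 88 mm and grips with 3 to 60 N. Pads are 18 mm wide; open, the fingers measure 123 mm over their backs; the gripper's body (75 mm by 187 mm) begins 45 mm behind the grasp point.
Start: joints at [-1.451, 0.381, 1.297, -0, 1.464, -0.215], TCP at [180.713, -519.445, 238.748] pointing down, gripper open.
Joint ranges: [-3.11, 3.11], [-0.89, 2.33], [0.22, 2.48], [-1.42, 4.56], [0.17, 2.85], [-2.88, 2.88]. Speed limits (rad/s): [2.39, 2.39, 3.14, 3.14, 3.14, 3.14].

INTERFACE

Orientations are given as a unit quaternion [x, y, z, w].
In Python, from rig import move_ptp, line_to, movej, move_gripper, dwell, ik, state, snapshot, camera_model, MotionError, job_done gives the robot as it stands. Calls block until the motion is done:
- move_ptp(position, orientation): joint-space move of the TCP to a pose.
- line_to(position, velocity=150, rotation=None): straight line of the TCP; rotation=None keeps the orientation; velocity is the mean speed in mm/s.
- movej(angles): joint-space move.
- move_gripper(opening, force=None): finger opening in mm; force is the grip in N (None keeps the last); returns when the fingers have stopped.
- dwell(seconds).
- ik(position, orientation): joint angles nearest the present ones, or None.
- state(): the state.
- snapshot(name): name is "side" or "top"; returns (picture, depth): 480x640x3 uint8, red, green, blue; 480x640 float32, mm along the optical axis (not along the pixel's ray), 0 where there is no reading.
- camera_model(name): a dict with "K" (3x3 intrinsics, pixels), "world_from_camera" (4x4, takes a point from camera to world coordinates). Camera axes: x right, y down, z forward; pixel columns grow to the right and rows downward; lengths in mm; the calibration is good to about 2 mm. A picture is of the moment at which its call begins. camera_model takes no time and is no camera call.
A pose or a line that the arm cannot do raises MotionError and nothing moves.
- job_done(): hands the job in; it is judged then, once.
The state is a dict: "t": time; "qpos": joint angles; "joint_velocities": joint speeds; "joint_efforts": joint torques, N m; "eef_pos": TCP position; "tool_rot": TCP orientation; "wrist_force": force on the tool from outside, world axes, zero at the start; "wrist_torque": the same for the moment, N m; "opening": finger opening in mm; "gripper_force": force on a finger pad.
Only numpy, scipy, OpenCV 4.12 (cv2) and the standard library are available. Lean on these libraries where they do the work, as an engineer would, in place of code of your own. Each camera call takes 0.05 s, during which the arm holds its last target. There are 200 camera calls.

## Working session

There is one attempt and no reset: what is moved stays moved. The work goes in short steps, each a Python script; the robot and the scene stay as the last script left them, time stands still between calls to the robot, and variables do not carry over. Pictures are saved under pics/ and viewed, at most 14 in all, crops included, and the job is handed in when it is done.

```bash
mkdir -p pics; ls; python3 - <<'E'
from rig import *
import cv2,numpy as np
for n in("top","side"):
    p,d=snapshot(n); cv2.imwrite(f"pics/{n}0.png",p[:,:,::-1]); np.savez(f"{n}0.npz",p=p,d=d)
    c=camera_model(n); print(n,np.round(c["K"],1).tolist(),np.round(c["world_from_camera"],3).tolist())
print(state())
E
```

```text
pics
top [[550.6, 0.0, 319.0], [0.0, 550.6, 234.1], [0.0, 0.0, 1.0]] [[0.027, -0.998, 0.057, 467.777], [-1.0, -0.027, -0.008, -4.604], [0.01, -0.056, -0.998, 1089.357], [0.0, 0.0, 0.0, 1.0]]
side [[500.2, 0.0, 318.9], [0.0, 500.2, 243.7], [0.0, 0.0, 1.0]] [[-0.75, -0.462, 0.474, -19.948], [-0.662, 0.512, -0.548, 608.584], [0.01, -0.724, -0.689, 876.358], [0.0, 0.0, 0.0, 1.0]]
{'t': 0.1, 'qpos': array([-1.45129731e+00,  3.81128139e-01,  1.29811571e+00, -3.73995414e-05,
        1.46360044e+00, -2.15284292e-01]), 'joint_velocities': array([-0.00040678, -0.00103673, -0.00199412,  0.0012686 , -0.0025018 ,
       -0.00115666]), 'joint_efforts': array([ 3.08966097e-03, -4.38654041e+01, -2.24914473e+01,  7.14152609e-02,
        3.41904745e-02, -7.43050805e-05]), 'eef_pos': array([ 180.67855105, -519.22521025,  238.22313105]), 'tool_rot': array([ 9.86022171e-01,  1.66612984e-01,  1.13907141e-05, -6.25989600e-04]), 'wrist_force': array([ 0.09251253,  0.41763868, -0.16264431]), 'wrist_torque': array([0.0123159 , 0.02054905, 0.00698994]), 'gripper_force': 0.0, 'opening': 87.6922008023702}
```

View pics/top0.png

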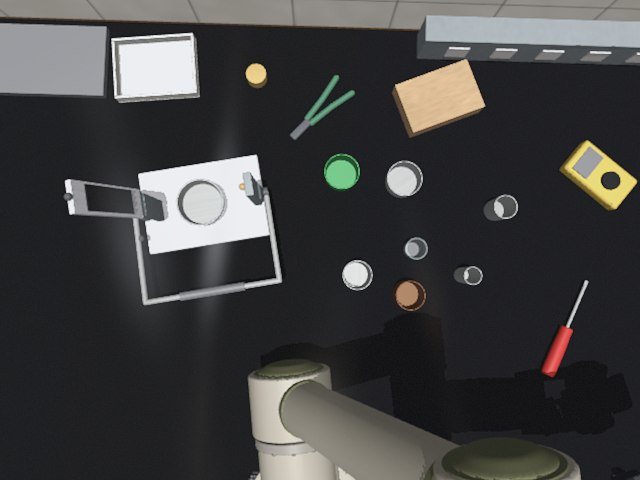

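View pics/side0.png

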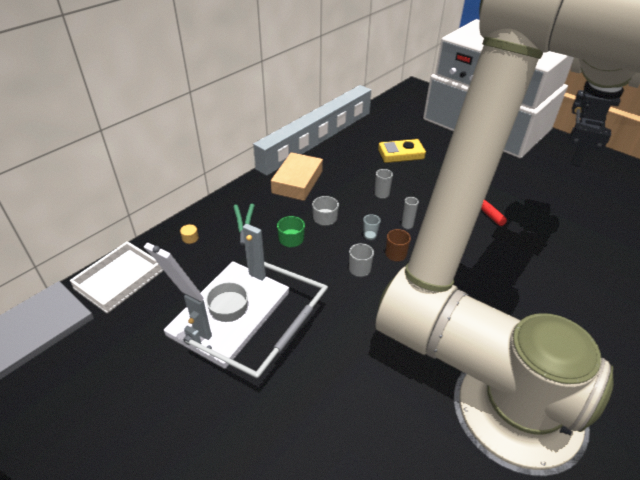

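The top view shows five candidates for the four or five cups.

| Pixel (top view) | What it looks like | Reading |
|---|---|---|
| (404,179) | wide, steel | cup_a |
| (342,172) | wide, green | decoy |
| (357,275) | steel | cup_b |
| (409,295) | brown | decoy |
| (503,208) | about 25 px rim | cup_c |
| (469,275) | about 18 px rim | cup_d |
| (416,248) | glassy | beaker |

cup_e is either absent or hidden by the arm. Next I'll measure rim sizes and heights and view one close crop.

```bash
cat > h.py <<'E'
import numpy as np,cv2
from rig import *
def rays(n,uv,z):
    c=camera_model(n);K=np.array(c["K"]);T=np.array(c["world_from_camera"])
    uv=np.atleast_2d(np.asarray(uv,float)); r=np.c_[uv,np.ones(len(uv))]@np.linalg.inv(K).T@T[:3,:3].T
    return T[:3,3]+r*((z-T[2,3])/r[:,2])[:,None]
def cloud(n,d):
    c=camera_model(n);K=np.array(c["K"]);T=np.array(c["world_from_camera"])
    v,u=np.mgrid[:480,:640]; r=np.stack([u,v,np.ones_like(u)],-1)@np.linalg.inv(K).T
    return (r*d[...,None])@T[:3,:3].T+T[:3,3]
E
python3 - <<'E'
from h import *
f=np.load("top0.npz");p,d=f["p"],f["d"];W=cloud("top",d)
cup={'a':(404,179,46,68),'b':(357,275,58,56),'c':(506,208,70,45),'d':(471,275,82,34),'beaker':(416,248,55,42),'green':(342,172,46,68),'brown':(409,295,58,56)}
for k,(u,v,h,D) in cup.items():
    s=(slice(v-26,v+27),slice(u-26,u+27)); z=W[s][...,2]; 
    m=((z>h-8)&(z<h+8)); m[0]=0
    yy,xx=np.nonzero(m)
    zt=np.percentile(z[z>8],[50,90,98]) if (z>8).any() else None
    if len(xx)>5:
        q=np.c_[xx+u-26,yy+v-26].astype(np.float32)
        c,r=cv2.minEnclosingCircle(q); w=rays("top",[c,(c[0]+r,c[1])],h); 
        print(k,len(xx),np.round(c,1),np.round(w[0],1),"diam",round(2*np.linalg.norm(w[1]-w[0]),1),"want",D,"z",np.round(zt))
    else: print(k,"few",len(xx),zt)
hsv=cv2.cvtColor(p,cv2.COLOR_RGB2HSV)
m=((W[...,2]>16)&(W[...,2]<28)&(hsv[...,2]>120)).astype(np.uint8); m[:140]=0;m[265:]=0;m[:,:130]=0;m[:,285:]=0
n,l,s,c=cv2.connectedComponentsWithStats(m);i=1+np.argmax(s[1:,4]);pts=np.argwhere(l==i)[:,::-1]
w=rays("top",pts,22)[:,:2].astype(np.float32);print("plate",cv2.minAreaRect(w))
# cover & hinge region heights
for u,v in[(75,197),(110,200),(153,206),(252,188),(243,185),(203,202),(212,291)]: print((u,v),np.round(W[v,u],0))
cv2.imwrite("pics/c1.png",cv2.resize(p[130:330,320:530,::-1],None,fx=2.9,fy=2.9,interpolation=cv2.INTER_CUBIC))
cv2.imwrite("pics/c2.png",cv2.resize(p[140:320,50:300,::-1],None,fx=3.2,fy=3.2,interpolation=cv2.INTER_CUBIC))
E
```

```text
a 170 [404.6 178.7] [ 637.5 -174.1   46. ] diam 68.2 want 68 z [35. 47. 50.]
b 116 [357.5 275.2] [451.3 -87.4  58. ] diam 55.7 want 56 z [  53.   60. 1089.]
c 133 [505.2 207.1] [ 585.5 -359.2   70. ] diam 46.4 want 45 z [46. 69. 73.]
d 93 [472.5 275.5] [ 456.7 -295.9   82. ] diam 35.3 want 34 z [  56.   82. 1089.]
beaker 127 [416.5 248.5] [ 504.3 -197.5   55. ] diam 41.7 want 42 z [ 46.  56. 656.]
green 152 [342.1 171.6] [647.7 -54.2  46. ] diam 67.6 want 68 z [  36.   47. 1089.]
brown 136 [410.6 295.6] [ 416.  -187.3   58. ] diam 56.5 want 56 z [  44.   59. 1089.]
plate ((580.356689453125, 211.770751953125), (159.30772399902344, 234.12867736816406), 10.914206504821777)
(75, 197) [556. 338. 305.]
(110, 200) [561. 315. 233.]
(153, 206) [567. 289.  95.]
(252, 188) [594. 102. 172.]
(243, 185) [601. 119. 158.]
(203, 202) [584. 212.  28.]
(212, 291) [415. 181.  71.]
```

View pics/c1.png

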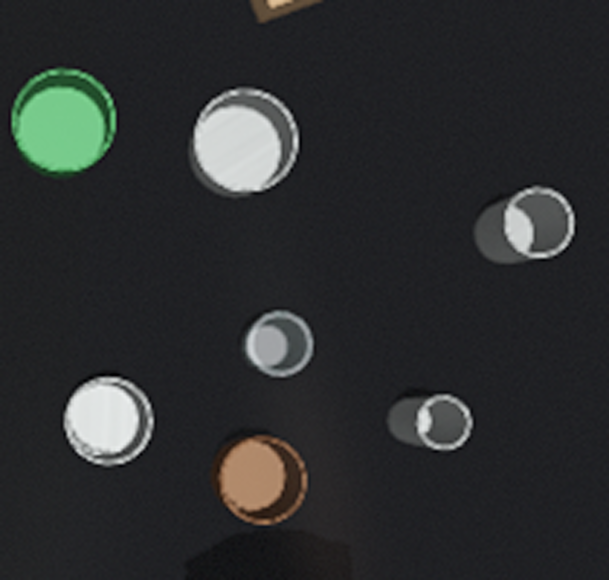

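View pics/c2.png

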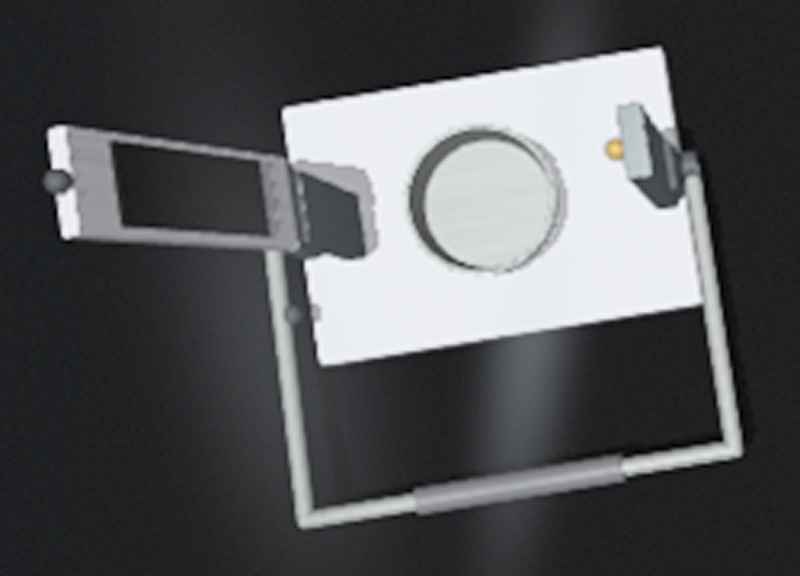

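The crop confirms the picks. In c1 the steel cups are cup_a (245,140), cup_b (108,420), cup_c (540,222) and cup_d (443,422), all with matching diameters and heights. Green (63,122), brown (262,478) and the glassy beaker (279,343) are left alone. In c2 the plate centre is at (580,212) with yaw +10.9°, which agrees with the posts and the handle grip. The cover is leaning out, at about 1.85 rad.

Next I'll move over cup_a, look for cup_e in the area the arm was hiding, and grasp cup_a.

```bash
cat >> h.py <<'E'
CUP={'a':(46,68),'b':(58,56),'c':(70,45),'d':(82,34),'e':(94,24)}
C=np.array([580.4,211.8]);YAW=np.radians(10.9)
ex=np.array([np.cos(YAW),np.sin(YAW)]);ey=np.array([-ex[1],ex[0]])
def quat(psi): return [np.cos(psi/2),np.sin(psi/2),0,0]
QP=quat(YAW-np.pi/2) # closing along carrier x
def find(k,near=None,z0=0,snap=None):
    p,d=snap or snapshot("top");W=cloud("top",d);h,D=CUP[k];h=h+z0
    hsv=cv2.cvtColor(p,cv2.COLOR_RGB2HSV)
    m=((abs(W[...,2]-h)<7)&(hsv[...,1]<90)).astype(np.uint8)
    if near is not None: m[np.hypot(W[...,0]-near[0],W[...,1]-near[1])>D/2+14]=0
    m=cv2.morphologyEx(m,cv2.MORPH_CLOSE,np.ones((3,3),np.uint8))
    out=[]
    for c in cv2.findContours(m,cv2.RETR_EXTERNAL,cv2.CHAIN_APPROX_NONE)[0]:
        if len(c)<12: continue
        (u,v),r=cv2.minEnclosingCircle(c);w=rays("top",[(u,v),(u+r,v)],h)
        dd=2*np.linalg.norm(w[1]-w[0])
        if abs(dd-D)<5: out.append((*np.round(w[0][:2],1),round(dd,1)))
    return out
E
python3 - <<'E'
from h import *
print(ik([637.5,-174,150],QP), ik([*C,150],QP), ik([585,-359,150],QP),ik([456,-296,150],QP))
move_ptp([637.5,-174,150],QP)
s=snapshot("top");cv2.imwrite("pics/t2.png",s[0][:,:,::-1])
for k in CUP: print(k,find(k,snap=s))
print("dish",find('a',near=C,z0=10,snap=s),state()['t'])
p,d=s;W=cloud("top",d);m=(abs(W[...,2]-56)<6)&(np.hypot(W[...,0]-C[0],W[...,1]-C[1])<60)
c,r=cv2.minEnclosingCircle(np.argwhere(m)[:,::-1].astype(np.float32));w=rays("top",[c,(c[0]+r,c[1])],56);print("dish",w,np.linalg.norm(w[1]-w[0]))
E
```

```text
[-4.45211221e-01  6.42046408e-01  1.09664918e+00 -4.44089210e-16
  1.40289706e+00  2.50614054e+00] None [-7.22451605e-01  6.87173288e-01  1.00652011e+00 -4.44089210e-16
  1.44789926e+00  2.22890016e+00] [-7.93610342e-01  4.50758614e-01  1.45797348e+00 -4.44089210e-16
  1.23286056e+00  2.15774142e+00]
a []
b []
c [(np.float64(585.2), np.float64(-359.2), np.float64(46.2))]
d [(np.float64(456.0), np.float64(-296.0), np.float64(34.9))]
e []
dish [] 2.4667
dish [[580.27788006 212.06985045  56.        ]
 [581.52254834 167.4279245   56.        ]] 44.659273972939665
```

View pics/t2.png

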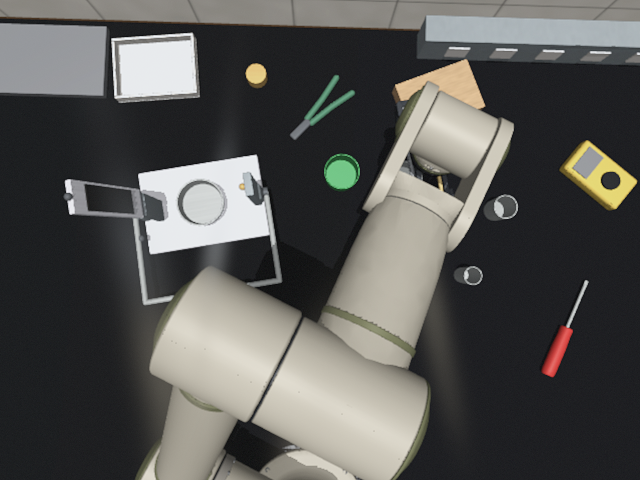

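In this view the area the arm was hiding is empty, so cup_e is absent and the set is a, b, c and d. The dish centre is confirmed at (580.3, 212). The closing direction needs the other half-turn, so I'll flip the orientation and place cup_a.

```bash
cat >> h.py <<'E'
QP=quat(YAW+np.pi/2)
def pick(k,xy,below=17):
    h,D=CUP[k]; move_ptp([*xy,h+90],QP); move_gripper(min(88,D+22)); line_to([*xy,h+10],200); line_to([*xy,h-below],60)
    move_gripper(D-8,25); s=state(); print(k,"opening",s['opening'],"f",s['gripper_force'],s['t'])
    line_to([*xy,250],150); print("after lift",state()['opening'],state()['gripper_force'])
def place(k,xy,z0,below=17,gap=3):
    h,D=CUP[k]; move_ptp([*xy,250],QP); f0=state()['wrist_force'][2]
    z=28+z0+h-below+gap
    line_to([*xy,z+55],150); line_to([*xy,z],40); s=state();print("dF",s['wrist_force']-0,f0,s['eef_pos'])
    move_gripper(min(88,D+18)); line_to([*xy,250],150)
E
python3 - <<'E'
from h import *
print([np.round(ik([*q,150],QP),2) for q in((637.5,-174),C,(585,-359),(456,-296),(451,-87))])
pick('a',(637.5,-174.1))
place('a',C,0)
move_ptp([456.5,-150,260],QP)
s=snapshot("top");cv2.imwrite("pics/t3.png",s[0][:,:,::-1])
print(find('a',near=C,z0=28,snap=s)); print([ (k,find(k,snap=s)) for k in 'bcd'],state()['t'])
E
```

```text
[array([-0.45,  0.64,  1.1 , -0.  ,  1.4 , -0.64]), array([ 0.16,  0.57,  1.24, -0.  ,  1.33, -0.03]), array([-0.72,  0.69,  1.01, -0.  ,  1.45, -0.91]), array([-0.79,  0.45,  1.46, -0.  ,  1.23, -0.98]), array([-0.45,  0.32,  1.68, -0.  ,  1.14, -0.64])]
a opening 67.70597895899408 f 25.00011375327631 6.925
after lift 67.7509230257011 24.999873454726185
dF [ 0.39078051  0.33367458 -0.49199139] -0.963110794028743 [580.51323979 211.82697807  60.25978396]
[(np.float64(579.5), np.float64(210.1), np.float64(68.1))]
[('b', [(np.float64(481.8), np.float64(-78.2), np.float64(55.5))]), ('c', [(np.float64(586.1), np.float64(-359.4), np.float64(46.4))]), ('d', [])] 15.9333
```

View pics/t3.png

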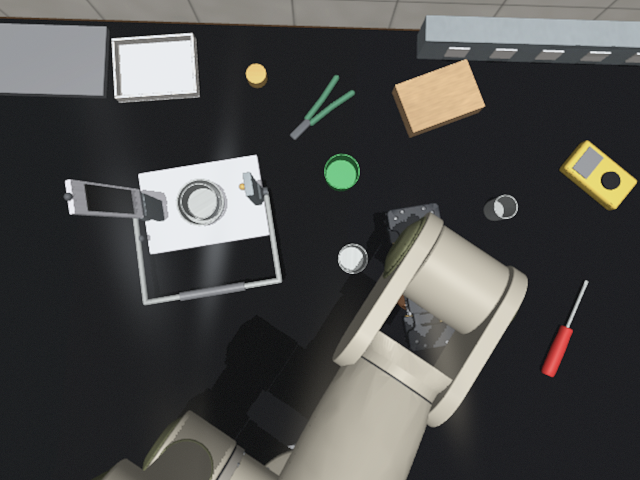

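cup_a sits in the dish (200,203). cup_b has been knocked to (352,258), world (482,-78), and still stands clear of the others. I'll pick it there, with a quick position check first, then do cup_c and cup_d.

```bash
python3 - <<'E'
from h import *
def see(k,near,z0=0,tries=1):
    r=find(k,near=near,z0=z0); print("see",k,r); return np.array(r[0][:2]) if len(r)==1 else None
b=see('b',(481.8,-78.2)); a=see('a',C,28)
assert b is not None and a is not None
pick('b',b); place('b',a,4)
move_ptp([560,-330,260],QP)
print(see('b',C,32)); print(see('c',(585.5,-359.2),0))
cv2.imwrite("pics/t4.png",snapshot("top")[0][120:320,100:360,::-1]); print(state()['t'])
E
```

```text
see b [(np.float64(481.8), np.float64(-78.2), np.float64(55.5))]
see a [(np.float64(579.7), np.float64(210.1), np.float64(68.2))]
b opening 55.33005607467582 f 25.000240551307797 18.5917
after lift 55.13687059260735 24.99982156790793
dF [-0.34976908  0.26673046 -1.76205265] -1.0685398998337088 [579.79293709 210.15063324  76.23395221]
see b [(np.float64(578.8), np.float64(209.3), np.float64(56.0))]
[578.8 209.3]
see c [(np.float64(586.2), np.float64(-358.9), np.float64(46.1))]
[ 586.2 -358.9]
27.6417
```

View pics/t4.png

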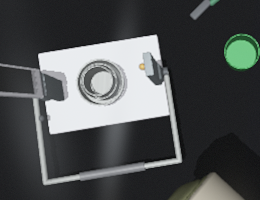

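cup_b is nested in cup_a, concentric at crop (101,81). cup_c and cup_d come next, each re-measured before its pick.

```bash
python3 - <<'E'
from h import *
def see(k,near,z0=0):
    r=find(k,near=near,z0=z0); print("see",k,r); return np.array(r[0][:2]) if len(r)==1 else None
b=see('b',C,32);move_ptp([480,-80,260],QP);c=see('c',(585.5,-359.2)); d=see('d',(456.5,-296))
assert b is not None and c is not None
pick('c',c-[.5,0]); place('c',b,8)
move_ptp([560,-150,260],QP)
c=see('c',C,36); d=see('d',(456.5,-296)); print(state()['t'])
if d is not None and c is not None:
    pick('d',d); place('d',c,12)
    move_ptp([480,-120,260],QP)
    for k,z in zip('abcd',(28,32,36,40)): see(k,C,z)
    for n in("top","side"):
        p=snapshot(n)[0]; cv2.imwrite(f"pics/{n}5.png",cv2.resize(p[140:320,50:300,::-1] if n=="top" else p[190:390,130:400,::-1],None,fx=2.5,fy=2.5))
    print(state()['t'])
E
python3 -c "
import cv2,numpy as np
a=cv2.imread('pics/top5.png');b=cv2.imread('pics/side5.png')
h=300;cv2.imwrite('pics/m5.png',np.hstack([cv2.resize(i,(395,300)) for i in(a,b)]))"
```

```text
see b [(np.float64(578.8), np.float64(209.3), np.float64(56.0))]
see c [(np.float64(585.5), np.float64(-359.3), np.float64(46.2))]
see d [(np.float64(456.6), np.float64(-296.3), np.float64(34.5))]
c opening 43.80351877271349 f 25.388686903752387 31.9583
after lift 44.23320398651922 25.378748872317374
dF [-0.07617134  0.16008161 -1.50802163] -1.6505664670435407 [578.90820533 209.31586523  92.24509602]
see c [(np.float64(579.6), np.float64(207.1), np.float64(44.9))]
see d []
40.9417[ WARN:0@0.027] global loadsave.cpp:275 findDecoder imread_('pics/top5.png'): can't open/read file: check file path/integrity
[ WARN:0@0.027] global loadsave.cpp:275 findDecoder imread_('pics/side5.png'): can't open/read file: check file path/integrity
Traceback (most recent call last):
cv2.error: OpenCV(4.12.0) /io/opencv/modules/imgproc/src/resize.cpp:4208: error: (-215:Assertion failed) !ssize.empty() in function 'resize'
```

cup_c is nested. cup_d was only hidden by the arm, so I'll look from the pose that showed it before.

```bash
python3 - <<'E'
from h import *
def see(k,near,z0=0):
    r=find(k,near=near,z0=z0); print("see",k,r); return np.array(r[0][:2]) if len(r)==1 else None
move_ptp([480,-80,260],QP)
c=see('c',C,36); d=see('d',(456.5,-296)); 
assert d is not None and c is not None
pick('d',d); place('d',c,12)
move_ptp([480,-120,260],QP)
for k,z in zip('abcd',(28,32,36,40)): see(k,C,z)
t=snapshot("top")[0][140:320,50:300];s=snapshot("side")[0][190:390,130:400]
cv2.imwrite('pics/m5.png',np.hstack([cv2.resize(i[:,:,::-1],(395,300)) for i in(t,s)])); print(state()['t'])
E
```

```text
see c [(np.float64(579.7), np.float64(207.2), np.float64(44.8))]
see d [(np.float64(456.7), np.float64(-295.9), np.float64(35.3))]
d opening 33.58381794176631 f 25.000281427055597 44.425
after lift 33.69816976183653 24.999930281192064
dF [-0.50895985  1.13016541 -1.2434254 ] 0.2846962936151023 [579.82109277 207.22853339 108.26704281]
see a [(np.float64(579.5), np.float64(210.1), np.float64(68.1))]
see b [(np.float64(578.8), np.float64(209.2), np.float64(56.2))]
see c [(np.float64(579.5), np.float64(207.0), np.float64(45.3))]
see d [(np.float64(578.6), np.float64(205.1), np.float64(34.3))]
53.1
```

View pics/m5.png

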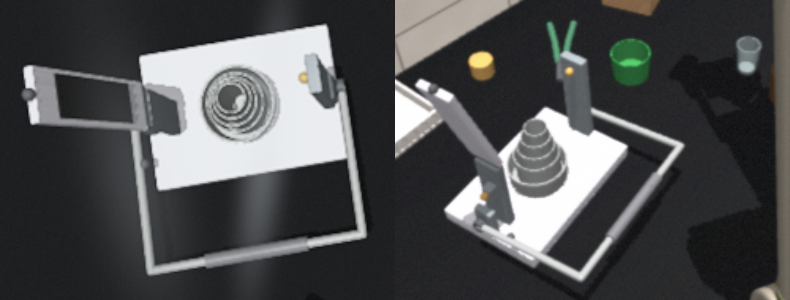

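All four cups are nested: concentric rings near (238,100) in the left half and a stepped cone in the right half. The cover is still leaning out and the handle is down. Next I'll sweep the cover over from outside with closed fingers, then press its end.

```bash
cat >> h.py <<'E'
def cw(x,y,z): return [*(C+ex*x+ey*y),z]
E
python3 - <<'E'
from h import *
def tgt(th,r=145):
    u=np.array([-np.cos(th),np.sin(th)]);n=np.array([np.sin(th),np.cos(th)])
    p=np.array([85,148])+r*u+5*n
    if th>np.pi/2: p[0]=85+168*u[0]+5*n[0]
    return cw(0,p[0]+9*max(np.sin(th),0),p[1])
way=[cw(0,0,400),cw(0,180,400),cw(0,180,285)]
print([ik(w,QP) is not None for w in way],[ik(tgt(t),QP) is not None for t in np.arange(1.9,0,-.2)])
move_gripper(0,20)
move_ptp(way[0],QP);move_ptp(way[1],QP);line_to(way[2],150)
for th in np.arange(1.9,0.11,-0.1):
    line_to(tgt(th),80)
    f=state()['wrist_force']
    if np.linalg.norm(f)>12: print("force",th,np.round(f,1))
x=tgt(0.1)
cv2.imwrite('pics/m6.png',cv2.resize(snapshot("side")[0][130:390,100:400,::-1],None,fx=2,fy=2)); print(state()['t'],state()['eef_pos'])
E
```

```text
[True, True, True] [True, True, True, True, True, True, True, True, True, True]
63.3083 [590.72871658 158.52118868 181.93918435]
```

View pics/m6.png

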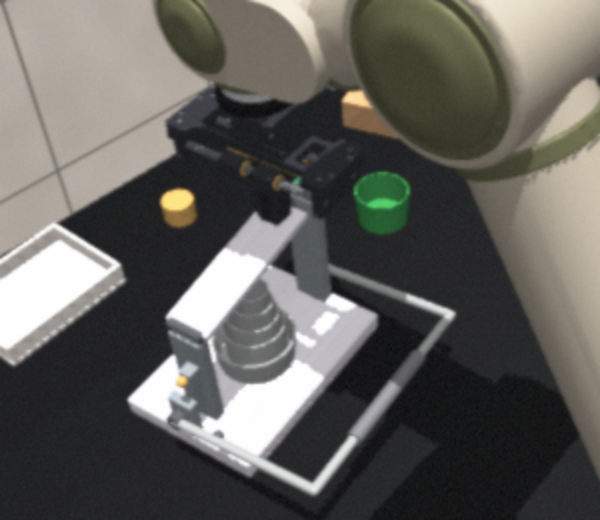

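The cover is down to about 0.2 rad with the fingers resting on its end at (275,215), and the nest is undisturbed. Now I'll press it.

```bash
python3 - <<'E'
from h import *
for z in [172,167,164,162,160,158,156,154.5,153,152,151]:
    line_to(cw(0,-58,z),25); s=state(); print(z,np.round(s['eef_pos'][2],1),np.round(s['wrist_force'],1))
    if s['wrist_force'][2]>35: break
dwell(.3); line_to(cw(0,-58,330),150)
move_ptp(cw(-200,-150,330),QP)
s=snapshot("top");W=cloud("top",s[1])
t,sd=s[0][140:320,50:300],snapshot("side")[0][170:370,130:400]
cv2.imwrite('pics/m7.png',np.hstack([cv2.resize(i[:,:,::-1],(395,300)) for i in(t,sd)]))
R=(W[...,:2]-C);xc=R@ex;yc=R@ey;z=W[...,2]
m=(abs(xc)<18)&(z>130)&(z<200)
for y in(60,30,0,-30,-60,-75):
    q=z[m&(abs(yc-y)<8)]; print(y,len(q),np.round(np.median(q),1) if len(q) else None)
print(state()['t'])
E
```

```text
172 172.0 [-0.5  0.  -0.5]
167 166.8 [-0.8 -0.2  1.4]
164 164.1 [ 1.1 -0.9  1.2]
162 163.1 [ 0.  -0.5  8.3]
160 160.6 [ 1.4 -1.9  3.1]
158 157.6 [-0.3  0.1  0.3]
156 155.4 [ 0.3 -0.7 -0.5]
154.5 154.2 [ 0.7  0.5 -0.6]
153 153.3 [0.1 0.4 4. ]
152 153.1 [-2.  -0.1  7.9]
151 153.0 [-4.5 -0.5 13.9]
60 198 152.2
30 192 152.3
0 200 152.5
-30 194 152.2
-60 200 152.3
-75 192 152.3
69.1167
```

View pics/m7.png

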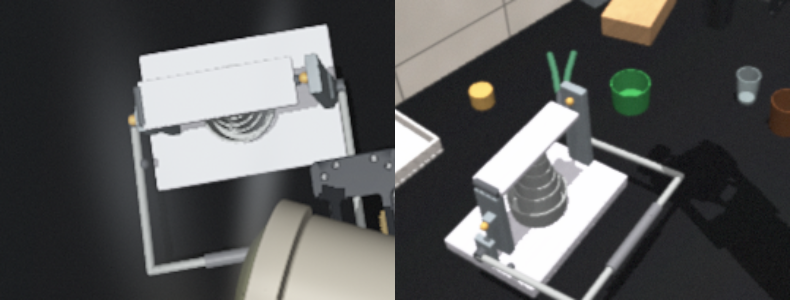

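The cover lies flat at 152 mm along its whole length (pixels 140–300 × 60–125), so it is latched. Next I'll measure the grip tube, grasp it with a vertical tool and swing it along its arc.

```bash
python3 - <<'E'
from h import *
move_ptp([480,-120,330],QP)
W=cloud("top",snapshot("top")[1]);R=W[...,:2]-C;xc=R@ex;yc=R@ey;z=W[...,2]
m=(abs(yc)<50)&(xc<-110)&(xc>-200)&(z>40)&(z<110)
print(m.sum(),np.percentile(z[m],[5,50,90]),np.percentile(xc[m],[5,50,95]))
from scipy.stats import linregress
print(linregress(yc[m],xc[m])[:2], linregress(yc[m],z[m])[:2])
for ph in np.arange(0,1.6,.2): 
    if ik(cw(-170*np.cos(ph),0,31+170*np.sin(ph)),QP) is None: print("no ik",ph)
E
```

```text
472 [65.44184485 70.4850601  73.50036906] [-176.08553257 -168.77112594 -161.58624548]
(np.float64(-0.0021774417938446185), np.float64(-168.77298661218703)) (np.float64(0.0014895648902978297), np.float64(70.24680059664223))
```

```bash
python3 - <<'E'
from h import *
P=lambda ph,dx=0: cw(-170*np.cos(ph)+dx,0,31+170*np.sin(ph))
move_gripper(60); move_ptp(cw(-169,0,200),QP); line_to(P(.09),80); move_gripper(5,15)
print(state()['opening'])
for ph in np.arange(.2,1.56,.1):
    line_to(P(ph),60); s=state()
    if ph>1.1: print(round(ph,2),np.round(s['wrist_force'],1),round(s['opening'],1))
for dx in(0,2,4,6):
    line_to(P(np.pi/2,dx),40); s=state(); f=s['wrist_force']; print(dx,np.round(f,1),np.round(s['eef_pos'],1),round(s['opening'],1))
    if np.linalg.norm(f)>20: break
line_to(P(np.pi/2,1),40)
move_gripper(50); line_to(cw(0,0,330),100); move_ptp([480,-120,380],QP)
W=cloud("top",snapshot("top")[1]);R=W[...,:2]-C;xc=R@ex;yc=R@ey;z=W[...,2]
m=(abs(yc)<50)&(abs(xc)<80)&(z>195); print(m.sum(),np.percentile(z[m],[50,95]),np.median(xc[m]))
for k,zz in zip('abcd',(28,32,36,40)): pass
t=snapshot("top")[0];sd=snapshot("side")[0]
cv2.imwrite('pics/m8.png',np.hstack([cv2.resize(i[:,:,::-1],(400,300)) for i in(t,sd[130:430,100:500])])); print(state()['t'])
E
```

```text
15.164717401528701
1.1 [  9.4   1.3 -17.1] 14.7
1.2 [  6.6  -0.9 -17.6] 14.7
1.3 [  5.9  -1.6 -15.7] 14.9
1.4 [  2.1  -1.1 -10.4] 15.0
1.5 [ 5.2  1.2 -4.1] 14.9
0 [ 0.9 -0.3  1.8] [581.  212.  201.7] 14.8
2 [-5.6 -1.8  5.4] [581.5 212.1 201.7] 15.0
4 [-14.2  -3.7   9. ] [581.6 212.1 201.5] 15.3
6 [-24.4  -7.2  12.4] [581.7 212.1 201.4] 15.2
649 [225.8243702  229.12546708] -0.6281855331819348
86.05
```

View pics/m8.png

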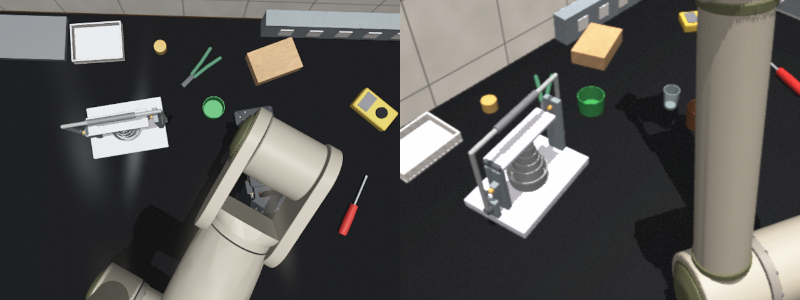

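The handle is upright: the tube top is at 228 mm, centred at x −0.6 mm, and hit a hard stop. The cover is shut over the standing nest, the beaker is upright at (671,97), and the arm is clear of everything. I'll hand it in.

```bash
python3 -c "
from rig import *
print(job_done())"
```

```text
the job is handed in; nothing more can be done
None
```

The job is handed in, with no verdict returned: by my last measurements and pictures, cups a–d (cup_e was absent) are nested in the dish, the cover is latched shut, the handle is upright and the beaker is still standing.

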